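# Load the burner-collar jig and hold the keeper pressed home

## Task

Thread the two loose brass collars onto the jig's post, first the wide one and then the narrow one, each fully home. Then take the keeper out of its wooden block and, with its nose pointing over the collars towards the post, push it down behind the jig's lip against the sprung shoe until it stops. Finish while still holding the keeper pressed fully home with the gripper's fingers (do not let go), and leave everything else on the bench where it is.

Things in the scene. Friction and masses are not known exactly. Their poses are not given: they have to be found in the camera images.
- jig: Collar jig, fixed on the bench; origin on the bench surface, z up, sizes in mm. Dark steel base plate 104 x 90 x 12 thick (own x -40..+64, y -45..+45). A steel post stands at own x +30, y 0. A slot along own y, centred at own x -15, runs between a steel lip (own x -4 to -9, on the post side) and a back plate (own x -21 to -27).
- post_foot (a point): Foot of the jig's post: on its axis, on the top of the base plate, 12 above the bench; axes as the jig's. Post dia 18, 48 tall from here (top 60 above the bench), its top 6 mm tapering to dia 10.
- slot_mouth (a point): Centre of the slot behind the lip, 40 mm above the bench, level with the lip's straight top; axes as the jig's, post towards +x. Slot 12 wide (x), 64 long (y), ends closed by cheeks 6 thick, 40 above the bench. Lip and back plate flare outward as a lead-in up to 47 and 49 above the bench; the lip's flare reaches own x +15 from here.
- shoe (a joint): Sprung shoe at the bottom of the slot, black, its top 24 above the bench at 0. Value in m, grows as it is pressed down, 0 = up, 0.008 = hard stop (top then 16 above the bench). The spring pushes up with about 5 N at 0 rising to 10.5 N at the stop; the keeper's own weight does not press it. Sizes in mm.
- wide_collar: Loose brass collar (thick ring) lying flat: outer dia 56, bore 22, 18 tall, about 0.3 kg; origin at the centre of its underside, z its axis. Sizes in mm.
- narrow_collar: Loose brass collar lying flat: outer dia 40, bore 22, 20 tall, about 0.15 kg; origin at the centre of its underside, z its axis. Sizes in mm.
- block: Fixed wooden block 50 (x) x 84 (y) x 32 tall with a slot 10 x 64 in its top, floor 6 above the bench, in which the keeper stands; origin at the centre of its underside. Sizes in mm.
- keeper: Upright loose aluminium plate, about 0.2 kg, standing in the wooden block, foot 6 mm above the bench. Origin: centre of its foot, z up. Plate 8 thick (x), 60 wide (y), z 0-50 (lowest 6: 6.5 x 56, a lead-in). Above it a grip tab 12 thick (x), 34 wide (y), z 50-78, with 13 wide shoulders at z 50 either side. Nose 16 wide (y) along +x to x 32, z 36.5-44.5.
- keeper_nose (a point): Tip of the keeper's nose, middle of its lower edge (x 32, y 0, z 36.5 mm in the keeper's frame). Pressed home, it is about 13 mm from the post axis, 2.5 mm above the narrow collar.
- flask: Bystander, leave alone: upright vacuum flask, dia 68, 210 tall (mm).
- cup: Bystander, leave alone: small open cup, dia 68, 60 tall (mm).
- spray_can: Bystander, leave alone: upright spray can, dia 54, 150 tall (mm).
- screwdriver: Bystander, leave alone: screwdriver lying flat (mm).
- burner: Bystander, leave alone: finished gas burner lying flat, black grip and brass tube, 235 long, 26 wide, 22 high (mm).
- pliers: Bystander, leave alone: pliers lying flat, about 150 long, 12 high (mm).
- fitting: Bystander, leave alone: small brass fitting standing upright, solid (no hole), dia 26, 32 tall (mm).
There are look-alikes about, which are no part of the job. Leave any orange, pink or purple look-alike of the jig alone.

How it is judged:
By the outcome, as a careful person would: the job done as asked, in the order asked, and still so for the second after the job is handed in, while the arm keeps its last pose, push and grip.
It also fails if it takes over 72 s, if anything falls off the work surface, if the arm or the gripper's body presses on something with over 40 N, if the wrist force passes 120 N, or if a joint passes its speed limit or range.

## Robot

A 6-joint arm with a two-finger parallel gripper is mounted at the origin on the work surface. World frame = base frame: x ahead of the robot, y to its left, z up, the work surface at z = 0. Lengths are in mm, angles in degrees, forces in N, time in s.
With the tool pointing down it reaches from about 350 to 850 mm from the base axis. Payload 8.1 kg.
Tool frame: the origin (TCP) lies between the finger pads; the fingertips stand 22 mm ahead of it and the grasp point (between the pads) lies 3 mm ahead of it (r.nose_length is the z of the fingertips in the tool frame, in mm); z points along the fingers, x is the direction in which the jaws open and shut, and the axes are right-handed (so a half turn about z gives the same grasp; the last joint's range is limited). The gripper opens to 85 mm and grips with 20 to 120 N. Pads are 22 mm wide; open, the fingers measure 114 mm over their backs; the gripper's body (76 mm by 85 mm) begins 54 mm behind the grasp point. The pads swing forward as they close: fully open they stand 13 mm farther back than shut.
Start: joints at [-69.58, 7.471, 85.268, -0, 87.261, -4.893], TCP at [256.56, -542.386, 253.292] pointing down, gripper open.
Joint ranges: [-169.43, 169.43], [-51.17, 129.36], [1.28, 143.12], [-76.62, 256.62], [0, 156.53], [-152.29, 152.29]. Speed limits (degrees/s): [136.94, 136.94, 159.86, 180, 180, 180].

## Interface

Orientations are given as [roll, pitch, yaw] about the fixed x, y, z axes, in that order (R = Rz(yaw) Ry(pitch) Rx(roll)).
In Python, from bench import r gives the robot as it stands.
- The arm moves only by the shell command python3 -m jog 'ROWS' [FORCE]. ROWS is JSON, a list of rows, each a list of 5 numbers: the shift along the tool's x, y, z in m, then the turn about the tool's z in degrees, then the opening in per cent of the stroke, from 0 (shut) to 100 (fully open). A call has 1 to 8 rows; each row is the pose to reach, as a shift and turn from the pose measured when the call began, along the tool's axes at that moment; what a row does not reach only later rows make up. A row lasts 1/10 s, in which the tool goes at most 50 mm and 8.59 degrees, less where a joint would pass 70% of its speed; a pose out of reach is approached as far as the arm can. A call with a gripper value outside its range is refused whole. The fingers move at their own pace and stop on an object; FORCE is the grip in N (left out, the last holds). Time passes only in rows, so rows that repeat a pose let the fingers close. It gives the time, the measured TCP pose, the force and the opening at its end, in the units of the state.
- r.sense(): the state, without advancing time (a new reading comes with each control period).
- r.snapshot(name): name is "scene" or "top" or "wrist"; returns a dict with "image" (400x640x3 uint8, red, green, blue), "K" (3x3 intrinsics, pixels), "T" (4x4, takes a point from camera to world coordinates); the wrist camera has in their place "tool_from_camera" (4x4, takes a point from camera to tool coordinates, whose origin is the TCP and whose axes are the tool frame's). Camera axes: x right, y down, z forward; pixel columns grow to the right and rows downward; lengths in mm; the calibration is good to about 2 mm. A picture is of the moment at which its call begins: read the wrist's pose just before it. There is no depth.
- r.hand_in(): hands the job in, once; it reports no verdict.
Trained networks look in a picture, given as the dict that the camera call returned (one of the last four; its "shot" number tells which), for a name from the list of things; names that differ only in an ending like _2 or _b are one class to them, and where a whole thing is asked for, a point or a joint stands for the part that bears it (a point fixed in the world has none). Each returns a list of dicts, best first, with "conf" (0 to 1); they miss things now and then, are a little off and sometimes report something else, mostly with a low value. They report only what shows in the picture. A call takes as long as a camera call. They do not tell look-alikes from the thing itself.
- r.search_frame(picture, label): "bbox" ([left, top, right, bottom] in pixels, round what is visible of it).
- r.pinpoint(picture, label): "uv" ([column, row] in pixels: a listed point, or the origin of a listed thing).
The state is a dict: "time": time; "joint_pos": joint angles; "qd": joint speeds; "joint_efforts": joint torques, N m; "tool_pos": TCP position; "tcp_rot": TCP orientation; "ft_force": force on the tool from outside, world axes, zero at the start; "wrist_torque": the same for the moment, N m; "finger_gap": finger opening in mm.
Only numpy, scipy, OpenCV 4.12 (cv2) and the standard library are available. Lean on these libraries where they do the work, as an engineer would, in place of code of your own. Each camera call takes 0.05 s, during which the arm holds its last target. There are 200 camera calls.

## Working session

There is one attempt and no reset: what is moved stays moved. The work goes in short steps, Python scripts to look and compute and a shell command to move; the robot and the scene stay as the last step left them, time stands still between calls to the robot, and variables do not carry over. Pictures are saved under pics/ and viewed, about 8 in all and at most 12, crops included, and the job is handed in when it is done.

```bash
ls; mkdir -p pics
cat > h.py <<'E'
import numpy as np, cv2
from bench import r
def save(p,n,box=None,s=1):
    im=p["image"][:,:,::-1]
    if box: im=im[box[1]:box[3],box[0]:box[2]]
    cv2.imwrite(f"pics/{n}.png",cv2.resize(im,None,fx=s,fy=s,interpolation=cv2.INTER_CUBIC))
def ray(p,uv,T=None):
    T=np.array(p["T"]) if T is None else T
    d=T[:3,:3]@np.linalg.inv(np.array(p["K"]))@[uv[0],uv[1],1]
    return T[:3,3],d
def atz(p,uv,z,T=None):
    o,d=ray(p,uv,T); return o+d*(z-o[2])/d[2]
def proj(p,X,T=None):
    T=np.array(p["T"]) if T is None else T
    c=np.linalg.inv(T)@np.append(X,1); q=np.array(p["K"])@c[:3]; return q[:2]/q[2]
def toolT(s):
    from scipy.spatial.transform import Rotation as R
    T=np.eye(4); T[:3,:3]=R.from_euler('xyz',s["tcp_rot"],degrees=True).as_matrix(); T[:3,3]=s["tool_pos"]; return T
def wrist():
    s=r.sense(); p=r.snapshot("wrist"); return p,toolT(s)@np.array(p["tool_from_camera"]),s
E
python3 - <<'E'
from h import *
np.set_printoptions(precision=1,suppress=True)
print(r.sense())
Z=dict(jig=0,post_foot=12,slot_mouth=40,wide_collar=0,narrow_collar=0,block=0,keeper=6,keeper_nose=42.5,shoe=24)
for n in("top","scene"):
    p=r.snapshot(n); save(p,n+"0",None,1.25)
    print(n,np.array(p["T"])[:3,3])
    for k,z in Z.items():
        for d in r.pinpoint(p,k)[:4]: print(k,"pt",round(d["conf"],2),np.array(d["uv"]),atz(p,d["uv"],z))
        for d in r.search_frame(p,k)[:3]: print(k,"  box",round(d["conf"],2),np.array(d["bbox"]))
E
```

```text
pics
{'time': 0.0, 'joint_pos': array([-69.6,   7.5,  85.3,   0. ,  87.3,  -4.9]), 'qd': array([ 0. , -0. , -0. , -0.1,  0.1,  0.1]), 'joint_efforts': array([ -0. , -56.9, -50.1,  -0. ,   0. ,   0. ]), 'tool_pos': array([ 256.4, -541.9,  252.2]), 'tcp_rot': array([-180. ,    0.1,  -64.7]), 'ft_force': array([-0.3, -0.6, -0.3]), 'wrist_torque': array([-0.,  0., -0.]), 'finger_gap': 85.19448513389662}
top [ 352.1   19.2 1653.4]
jig pt 0.98 [463.2 256.5] [ 359.9 -462.6    0. ]
jig pt 0.96 [250.3 282. ] [293.3 217.3   0. ]
jig pt 0.88 [335.  198.3] [554.8 -56.3   0. ]
jig pt 0.71 [394.9 277.6] [ 297.5 -241.1    0. ]
jig   box 0.92 [447.2 231.2 481.7 262.2]
jig   box 0.87 [235.4 263.  268.9 298. ]
jig   box 0.84 [377.7 250.1 415.1 290. ]
post_foot pt 0.96 [458.6 240. ] [ 412.4 -446.8   12. ]
post_foot pt 0.91 [399.8 265.2] [ 336.5 -256.1   12. ]
post_foot pt 0.64 [248.8 273.3] [320.9 220.4  12. ]
post_foot pt 0.62 [332.5 190.4] [578.9 -48.3  12. ]
post_foot   box 0.64 [443.8 228.9 480.4 263.2]
post_foot   box 0.62 [316.7 176.9 352.3 215. ]
post_foot   box 0.6 [381.3 253.5 416.6 291.8]
slo
[... 444 characters left out ...]
5.4 273.4 242. ]
narrow_collar pt 0.56 [236.  176.6] [630.8 261.1   0. ]
narrow_collar   box 0.39 [230.7 170.1 243.9 182.7]
block pt 0.69 [416.3 208.6] [ 516.6 -317.8    0. ]
block   box 0.71 [356.8 149.6 406.3 167.5]
block   box 0.67 [404.9 196.5 432.9 219.1]
keeper pt 0.53 [412.3 208.5] [ 516.6 -303.7    6. ]
keeper   box 0.53 [407.2 198.4 428.2 209.1]
keeper_nose pt 0.59 [421.8 196.4] [ 550.7 -328.    42.5]
keeper_nose   box 0.42 [407.9 197.7 429.4 211. ]Traceback (most recent call last):
  File "<stdin>", line 9, in <module>
ValueError: it knows: block, burner, cup, fitting, flask, jig, keeper, keeper_nose, narrow_collar, pliers, post_foot, screwdriver, slot_mouth, spray_can, wide_collar
```

Run:
```python
from h import *
p=r.snapshot("top"); save(p,"top1",(200,130,520,330),2.5)
```

```text
(no output)
```

View pics/top1.png

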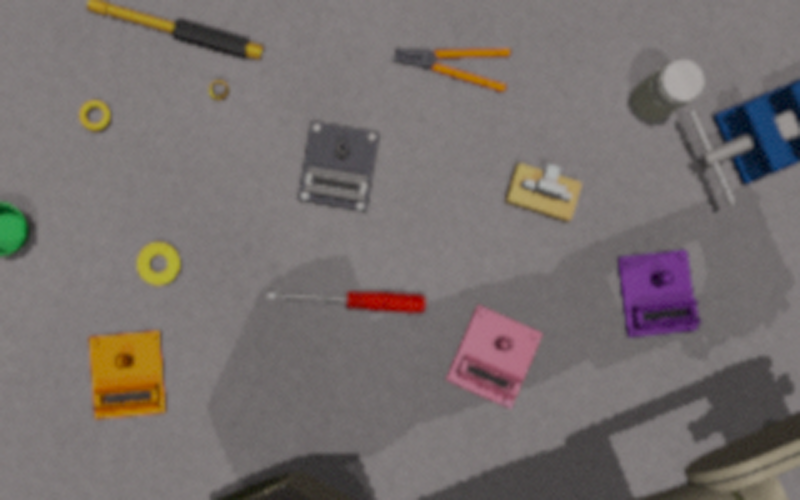

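The plain dark-steel jig is at crop (340,165). The orange (127,373), pink (497,355) and purple (660,292) ones are look-alikes to leave alone. The wide collar is at (158,263) and the narrow one at (95,115). The small ring at (218,90) is the fitting. The keeper in its block is at (545,190).

```bash
cat >> h.py <<'E'
def go(x,y,z,yaw,s=None):
    "shift (mm, tool axes) and turn to a tool-down world pose"
    s=s or r.sense(); T=toolT(s)
    d=T[:3,:3].T@(np.array([x,y,z])-T[:3,3])
    t=-((yaw-s["tcp_rot"][2]+180)%360-180)
    print("shift m",np.round(d/1000,4),"turn",round(t,2),"dist",round(np.linalg.norm(d)))
E
python3 - <<'E'
from h import *
np.set_printoptions(precision=1,suppress=True)
p=r.snapshot("wrist");print(p["tool_from_camera"],p["K"],r.nose_length)
go(500,-60,300,-99)
E
```

```text
[[   1.    -0.     0.    -0.2]
 [   0.     0.9    0.3  -80.9]
 [  -0.    -0.3    0.9 -120.1]
 [   0.     0.     0.     1. ]] [[301.6   0.  320.7]
 [  0.  301.6 196.6]
 [  0.    0.    1. ]] 22.0
shift m [-0.3 -0.4 -0. ] turn 34.32 dist 542
```

```bash
sed -i 's/np.round(d\/1000,4)/np.round(d\/1000,4).tolist()/' h.py
python3 - <<'E'
from h import *
go(590,-70,270,-99)
E
```

```text
shift m [-0.2845, -0.5034, -0.0167] turn 34.32 dist 578
```

```bash
python3 -m jog '[[-0.2845,-0.5034,-0.0167,34.3,100],[-0.2845,-0.5034,-0.0167,34.3,100],[-0.2845,-0.5034,-0.0167,34.3,100],[-0.2845,-0.5034,-0.0167,34.3,100],[-0.2845,-0.5034,-0.0167,34.3,100],[-0.2845,-0.5034,-0.0167,34.3,100],[-0.2845,-0.5034,-0.0167,34.3,100],[-0.2845,-0.5034,-0.0167,34.3,100]]'; python3 -c "
from h import *
go(590,-70,270,-99)"
```

```text
time: 1.75
tool_pos: [483.0, -221.3, 265.0]
tcp_rot: [-180.0, -0.0, -99.0]
ft_force: [0.7, -0.5, -0.6]
finger_gap: 85.3
shift m [-0.1662, -0.082, -0.005] turn 0.01 dist 185
```

```bash
python3 -m jog '[[-0.1662,-0.082,-0.005,0,100],[-0.1662,-0.082,-0.005,0,100],[-0.1662,-0.082,-0.005,0,100],[-0.1662,-0.082,-0.005,0,100],[-0.1662,-0.082,-0.005,0,100],[-0.1662,-0.082,-0.005,0,100]]'
cat > look.py <<'E'
import sys; from h import *
np.set_printoptions(precision=1,suppress=True)
Z=dict(jig=0,post_foot=12,slot_mouth=40,wide_collar=0,narrow_collar=0,block=0,keeper=6,keeper_nose=42.5)
p,T,s=wrist(); save(p,sys.argv[1])
np.savez("pics/"+sys.argv[1],T=T,K=p["K"],image=p["image"])
print(s["tool_pos"],s["tcp_rot"],s["qd"])
for k in sys.argv[2:]:
    for d in r.pinpoint(p,k)[:3]: print(k,round(d["conf"],2),np.array(d["uv"]),atz(p,d["uv"],Z[k],T))
E
python3 look.py jig jig post_foot slot_mouth wide_collar keeper keeper_nose
```

```text
time: 2.35
tool_pos: [590.2, -69.1, 269.7]
tcp_rot: [-180.0, -0.0, -98.9]
ft_force: [-0.4, -0.2, -0.5]
finger_gap: 85.3
[590.2 -69.1 269.7] [-180.    -0.   -98.9] [-2.3 -1.   1.1 -0.4  0.1 -0.3]
jig 0.8 [601.1 259.9] [ 379.7 -454.     0. ]
jig 0.72 [309.5 190.3] [551.8 -48.6   0. ]
post_foot 0.8 [610.5 245.9] [ 409.6 -452.5   12. ]
post_foot 0.72 [310.4 172.4] [579.  -54.8  12. ]
post_foot 0.61 [466.2 309.1] [ 333.  -252.4   12. ]
slot_mouth 0.91 [309.1 212.4] [535.6 -46.7  40. ]
slot_mouth 0.89 [171.4 390.7] [274.2 215.4  40. ]
slot_mouth 0.74 [111.   62.3] [737.3 132.8  40. ]
wide_collar 0.74 [171.1 276.8] [450.1 178.6   0. ]
keeper 0.71 [509.1 186.7] [ 517.4 -312.     6. ]
keeper_nose 0.77 [537.2 165.1] [ 553.8 -321.7   42.5]
keeper_nose 0.64 [ 68.9 165.9] [638.  221.8  42.5]
```

View pics/jig.png

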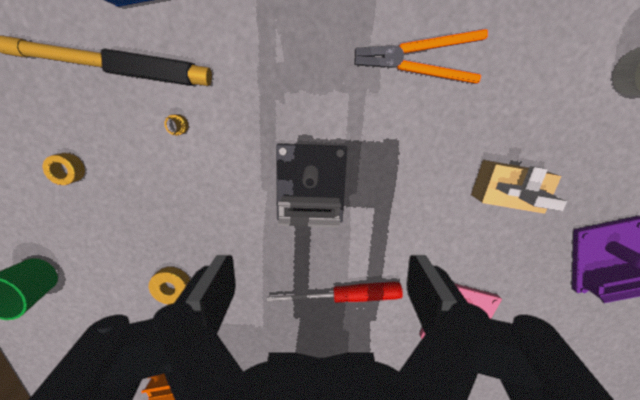

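```bash
python3 -c "
from h import *
go(575,-55,140,-100)"; python3 -m jog '[[0.0,0.015,0.13,1.1,100],[0.0,0.015,0.13,1.1,100],[0.0,0.015,0.13,1.1,100],[0.0,0.015,0.13,1.1,100],[0.0,0.015,0.13,1.1,100]]'; python3 look.py jig2 jig post_foot slot_mouth
```

```text
shift m [-0.0135, 0.0171, 0.1302] turn 0.92 dist 132
time: 3.2
tool_pos: [574.9, -69.1, 140.8]
tcp_rot: [-180.0, -0.0, -100.2]
ft_force: [0.5, 0.1, 0.1]
finger_gap: 85.5
[574.9 -69.1 140.8] [-180.    -0.  -100.2] [ 0.2 -1.6 -3.2 -0.1  0.   0. ]
jig 0.86 [303.7 215.7] [552.6 -49.6   0. ]
post_foot 0.89 [303.3 193. ] [578.2 -55.   12. ]
post_foot 0.3 [424.9  15.7] [ 694.9 -168.2   12. ]
slot_mouth 0.72 [305.9 253.7] [534.7 -50.   40. ]
slot_mouth 0.55 [588.4 198.6] [ 542.9 -274.8   40. ]
```

View pics/jig2.png

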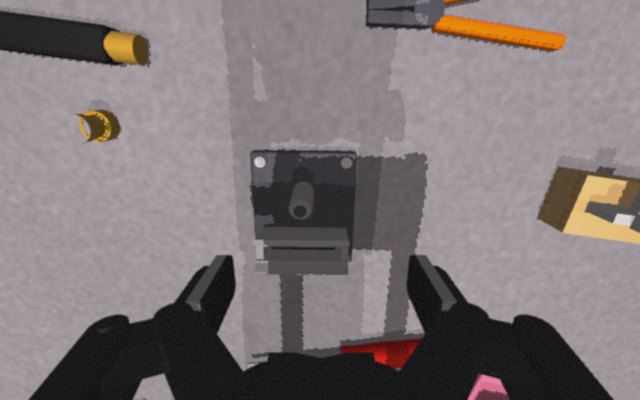

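Run:
```python
from h import *
d=np.load("pics/jig2.npz"); im=d["image"].copy()
im=np.clip(im.astype(float)*1.8,0,255).astype(np.uint8)
save({"image":im},"jigc",(235,140,375,285),4)
```

```text
(no output)
```

View pics/jigc.png

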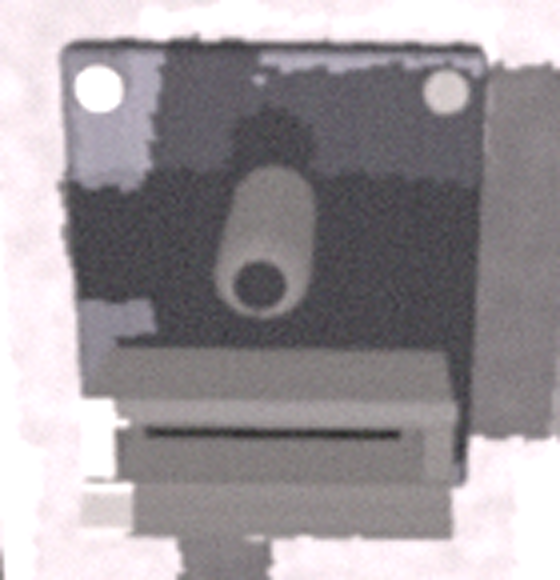

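Run:
```python
from h import *
d=np.load("pics/jig2.npz")
P=lambda a,b,z:(lambda v:(print(a,b,z,np.round(v,1)),v)[1])(atz(d,(235+a/4,140+b/4),z,d["T"]))
ang=lambda l,r:print("  yaw",np.degrees(np.arctan2((l-r)[1],(l-r)[0]))-90,"len",np.linalg.norm(l-r),"mid",(l+r)/2)
ang(P(66,48,12),P(485,52,12)); ang(P(98,88,12),P(446,92,12))
ang(P(115,342,47),P(450,352,47)); ang(P(133,538,49),P(452,538,49)); ang(P(147,432,24),P(400,435,24))
P(260,285,60)
```

```text
66 48 12 [620.9 -19.7  12. ]
485 52 12 [ 604.6 -105.1   12. ]
  yaw -10.806009494639937 len 86.94173629230134 mid [612.70744114 -62.37256811  12.        ]
98 88 12 [611.5 -24.2  12. ]
446 92 12 [597.6 -95.8  12. ]
  yaw -10.92730433131608 len 72.98150213097027 mid [604.56422239 -59.99681369  12.        ]
115 342 47 [568.4 -23.7  47. ]
450 352 47 [554.8 -87.2  47. ]
  yaw -12.138532233622911 len 64.86102751825149 mid [561.62124017 -55.45213965  47.        ]
133 538 49 [526.4 -17.6  49. ]
452 538 49 [514.8 -81.3  49. ]
  yaw -10.282880992437484 len 64.7461594591625 mid [520.61842944 -49.48162482  49.        ]
147 432 24 [537.  -19.1  24. ]
400 435 24 [526.3 -73.7  24. ]
  yaw -11.037107420800837 len 55.62410112169186 mid [531.62955107 -46.39843922  24.        ]
260 285 60 [579.9 -55.5  60. ]
```

```bash
python3 -c "
from h import *
go(460,178,150,-101)"
```

```text
shift m [-0.2226, 0.1588, -0.0078] turn 0.81 dist 274
```

```bash
python3 -m jog '[[-0.2226,0.1588,-0.008,0.8,100],[-0.2226,0.1588,-0.008,0.8,100],[-0.2226,0.1588,-0.008,0.8,100],[-0.2226,0.1588,-0.008,0.8,100],[-0.2226,0.1588,-0.008,0.8,100],[-0.2226,0.1588,-0.008,0.8,100],[-0.2226,0.1588,-0.008,0.8,100]]'
cat > ring.py <<'E'
# fit a collar's bore circle on the top face: python3 ring.py shot u v topz
import sys; from h import *
d=np.load(f"pics/{sys.argv[1]}.npz"); u,v,z,ro=map(float,sys.argv[2:6])
im=d["image"].astype(int); m=((im[...,0]-im[...,2])>45).astype(np.uint8)
n,l,st,c=cv2.connectedComponentsWithStats(m)
i=1+np.argmin([np.hypot(*(c[k]-[u,v]))+(1e3 if st[k,4]<200 else 0) for k in range(1,n)])
print("blob",st[i],c[i])
cs,h=cv2.findContours((l==i).astype(np.uint8),cv2.RETR_CCOMP,cv2.CHAIN_APPROX_NONE)
for cc,hh in zip(cs,h[0]):
    if len(cc)<20: continue
    P=np.array([atz(d,q[0],z,d["T"])[:2] for q in cc]); (x,y),rad=cv2.minEnclosingCircle(P.astype(np.float32))
    print("hole" if hh[3]>=0 else "outer",len(cc),np.round(P.mean(0),1),"minenc",round(x,1),round(y,1),"r",round(rad,1))
E
python3 look.py wide wide_collar; python3 ring.py wide 320 200 18 28
```

```text
time: 4.1
tool_pos: [459.9, 181.0, 152.4]
tcp_rot: [-179.5, 0.1, -100.8]
ft_force: [0.3, 0.4, -0.2]
finger_gap: 85.0
[459.9 181.  152.4] [-179.5    0.1 -100.8] [-3.5  1.  -0.4 -1.5 -0.4 -3.1]
wide_collar 0.77 [324.8 201.4] [445.2 179.5   0. ]
blob [ 296  179   60   60 2482] [325.78646253 208.65914585]
outer 168 [444.1 179.1] minenc 443.7 178.9 r 28.8
hole 61 [444.9 178.8] minenc 444.9 178.7 r 11.2
```

View pics/wide.png

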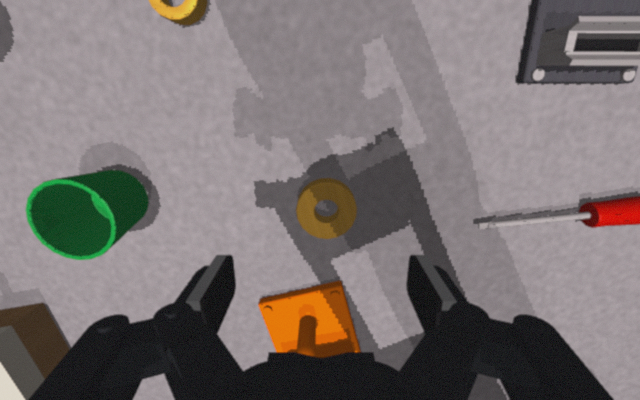

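```bash
python3 -c "
from h import *
go(444.6,179,25,-101)"
```

```text
shift m [0.0027, 0.0172, 0.1267] turn 0.11 dist 128
```

```bash
python3 -m jog '[[0.0027,0.0172,0.05,0.1,100],[0.0027,0.0172,0.09,0.1,100],[0.0027,0.0172,0.12,0.1,100],[0.0027,0.0172,0.1267,0.1,100],[0.0027,0.0172,0.1267,0.1,100]]'; python3 -m jog '[[0,0,0,0,40],[0,0,0,0,40],[0,0,0,0,40],[0,0,0,0,40],[0,0,0,0,40],[0,0,0,0,40]]' 60
```

```text
time: 4.7
tool_pos: [444.6, 177.8, 24.6]
tcp_rot: [-179.6, -0.0, -101.1]
ft_force: [-0.5, 0.5, -0.3]
finger_gap: 85.1
time: 5.3
tool_pos: [446.8, 178.2, 27.6]
tcp_rot: [-179.4, 0.0, -101.1]
ft_force: [-2.5, -2.7, 11.9]
finger_gap: 53.6
```

```bash
python3 -c "
from h import *
s=r.sense();print(s['tool_pos'],s['ft_force'],s['finger_gap'])
p,T,s=wrist(); save(p,'g1',(180,150,460,360),2.5)
p=r.snapshot('scene'); save(p,'g1s')"
```

```text
[446.82853725 178.17577097  27.57585485] [-2.48365754 -2.73948191 11.9164684 ] 53.62090288869339
```

View pics/g1.png

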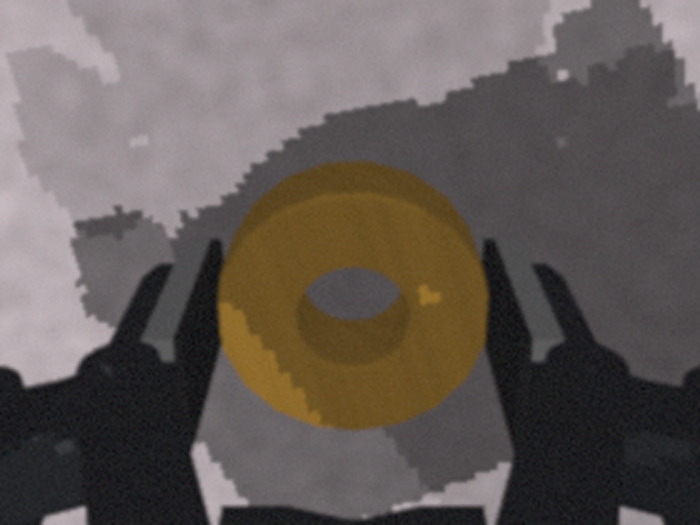

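The image shows the wide collar held between both pads, bore at about (352,315) in the crop. Next I'll lift it and check.

```bash
python3 -m jog '[[0,0,-0.02,0,40],[0,0,-0.06,0,40],[0,0,-0.1,0,40],[0,0,-0.1,0,40],[0,0,-0.1,0,40]]'; python3 look.py lift1 wide_collar;  python3 ring.py lift1 322 270 118 28; python3 -c "
from h import *
d=np.load('pics/lift1.npz'); save(d,'lift1c',(180,150,460,360),2.5); s=r.sense(); print(s['tool_pos'],s['tcp_rot'],s['ft_force'],s['finger_gap'])
go(579.6,-55.6,140,-101)"
```

```text
time: 5.9
tool_pos: [446.9, 178.6, 129.4]
tcp_rot: [-179.2, 0.1, -101.1]
ft_force: [-0.5, -0.2, -3.5]
finger_gap: 53.3
[446.9 178.6 129.4] [-179.2    0.1 -101.1] [-0.1  2.3  2.8  0.  -0.4  0.1]
wide_collar 0.97 [318.5 255.7] [389.4 191.7   0. ]
blob [  256   215   119   143 12165] [314.93563502 288.69502672]
outer 427 [430.6 185.3] minenc 432.1 189.5 r 46.2
hole 88 [446.6 178.3] minenc 446.6 178.1 r 10.0
[444.78874491 178.03152473 126.45549706] [-1.79461924e+02 -5.54481295e-04 -1.01069622e+02] [-0.08602953 -0.48812111 -4.55094499] 53.07933878849951
shift m [0.2034, -0.1773, -0.0119] turn -0.07 dist 270
```

View pics/lift1c.png

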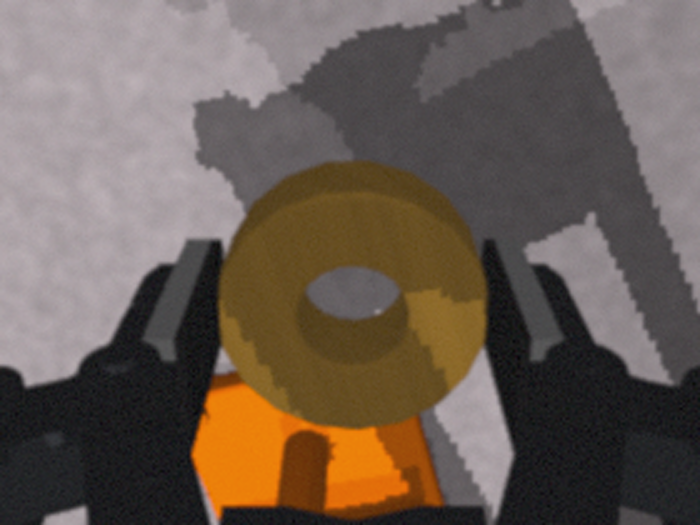

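Run:
```python
from h import *
p=r.snapshot("wrist"); C=np.array(p["tool_from_camera"])
for q in [(297,316),(408,316),(352,267),(352,365),(352,190),(352,428)]:
    for z in (7,9.6,12): print(q,z,np.round(atz(p,(180+q[0]/2.5,150+q[1]/2.5),z,C)[:2],1),end=" ")
    print()
go(579.6,-55.6,140,-101)
print(r.sense()["tcp_rot"])
```

```text
(297, 316) 7 [-10.2   2.9] (297, 316) 9.6 [-10.4   4.6] (297, 316) 12 [-10.6   6.2] 
(408, 316) 7 [11.5  2.9] (408, 316) 9.6 [11.7  4.6] (408, 316) 12 [11.9  6.2] 
(352, 267) 7 [ 0.5 -8. ] (352, 267) 9.6 [ 0.6 -6.5] (352, 267) 12 [ 0.6 -5.1] 
(352, 365) 7 [ 0.5 14.2] (352, 365) 9.6 [ 0.5 16.2] (352, 365) 12 [ 0.5 18. ] 
(352, 190) 7 [  0.6 -24. ] (352, 190) 9.6 [  0.6 -22.8] (352, 190) 12 [  0.6 -21.7] 
(352, 428) 7 [ 0.5 29.7] (352, 428) 9.6 [ 0.5 31.9] (352, 428) 12 [ 0.5 34. ] 
shift m [0.2033, -0.1776, -0.0125] turn -0.07 dist 270
[-1.79521986e+02 -3.16179428e-02 -1.01067976e+02]
```

```bash
python3 -c "
from h import *
go(582.9,-55.7,112,-101)"
```

```text
shift m [0.2027, -0.1806, 0.0155] turn -0.07 dist 272
```

```bash
python3 -m jog '[[0.203,-0.1806,0.0155,0,40],[0.203,-0.1806,0.0155,0,40],[0.203,-0.1806,0.0155,0,40],[0.203,-0.1806,0.0155,0,40],[0.203,-0.1806,0.0155,0,40],[0.203,-0.1806,0.0155,0,40],[0.203,-0.1806,0.0155,0,40],[0.203,-0.1806,0.0155,0,40]]'; python3 look.py over1;  python3 -c "
from h import *
d=np.load('pics/over1.npz'); im=np.clip(d['image']*1.6,0,255).astype(np.uint8); save({'image':im},'over1c',(230,190,410,340),4); s=r.sense(); print(s['tool_pos'],s['tcp_rot'],s['ft_force'],s['finger_gap'])
for z in (60,54,12): print(proj(d,[579.6,-55.6,z],d['T']))
go(582.9,-55.7,112,-101)"
```

```text
time: 6.85
tool_pos: [581.4, -56.0, 109.8]
tcp_rot: [-179.8, -0.0, -101.1]
ft_force: [0.1, 0.1, -4.2]
finger_gap: 53.4
[581.4 -56.  109.8] [-179.8   -0.  -101.1] [ 1.7 -1.4  0.9  0.2  0.2  0.2]
[581.42006734 -55.3147048  110.22884984] [-1.79720024e+02 -1.06869622e-02 -1.01077796e+02] [-0.27503455  0.63988108 -4.26193753] 53.325184238879004
[319.73598355 236.09946282]
[319.75613585 231.98859769]
[319.86963315 208.83629411]
shift m [0.0001, -0.0015, -0.0018] turn -0.08 dist 2
```

View pics/over1c.png

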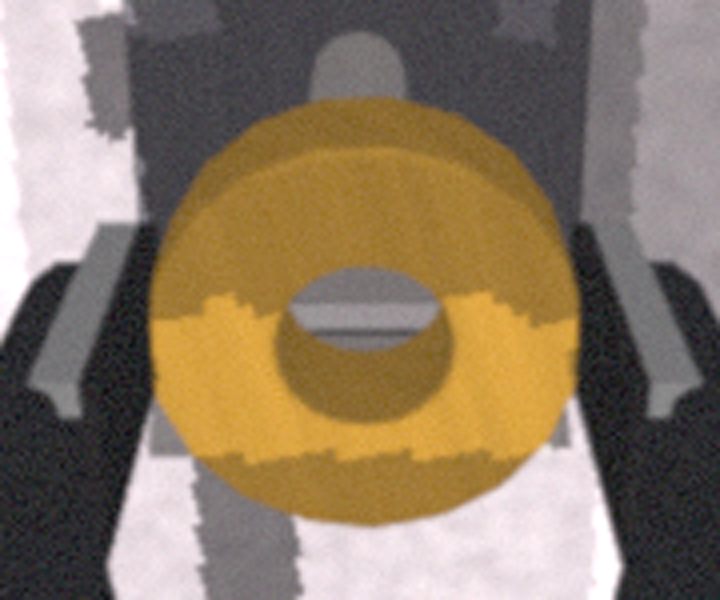

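```bash
python3 -m jog '[[0,-0.002,0,0,40],[0,-0.002,0.01,0,40],[0,-0.002,0.02,0,40],[0,-0.002,0.028,0,40],[0,-0.002,0.034,0,40],[0,-0.002,0.034,0,40]]'; python3 -c "
from h import *
s=r.sense();print(s['tool_pos'],s['tcp_rot'],s['ft_force'],s['wrist_torque'],s['finger_gap'])"
```

```text
time: 7.5
tool_pos: [583.2, -55.6, 75.0]
tcp_rot: [-179.8, -0.0, -101.1]
ft_force: [1.9, -0.2, -5.1]
finger_gap: 52.8
[583.16971532 -55.55890777  74.97353596] [-1.79771532e+02 -7.24105159e-03 -1.01072946e+02] [ 1.90081626 -0.21288253 -5.13075148] [-0.01063115 -0.31036857  0.01067653] 52.84727056999314
```

```bash
python3 -m jog '[[0,-0.0005,0.01,0,40],[0,-0.0005,0.02,0,40],[0,-0.0005,0.028,0,40],[0,-0.0005,0.032,0,40],[0,-0.0005,0.034,0,40],[0,-0.0005,0.036,0,40],[0,-0.0005,0.036,0,40]]'
```

```text
time: 8.2
tool_pos: [583.9, -55.7, 39.7]
tcp_rot: [-179.8, -0.0, -101.1]
ft_force: [-2.8, 0.0, 1.8]
finger_gap: 53.5
```

```bash
python3 -m jog '[[0,0,0.001,0,40],[0,0,0.002,0,40],[0,0,0.002,0,40]]'; python3 -m jog '[[0,0,0,0,100],[0,0,0,0,100],[0,0,0,0,100],[0,0,0,0,100],[0,0,-0.03,0,100],[0,0,-0.07,0,100],[0,0,-0.1,0,100],[0,0,-0.1,0,100]]'; python3 look.py on1;python3 -c "
from h import *
d=np.load('pics/on1.npz'); save(d,'on1c',(220,120,420,300),4)
go(625,261,150,-101)"; python3 ring.py on1 312 220 30 28
```

```text
time: 8.5
tool_pos: [584.4, -55.7, 39.6]
tcp_rot: [-179.7, -0.0, -101.1]
ft_force: [-7.3, 0.7, 12.9]
finger_gap: 53.2
time: 9.3
tool_pos: [587.4, -56.2, 145.6]
tcp_rot: [-179.2, -0.0, -101.1]
ft_force: [1.4, -0.5, 0.6]
finger_gap: 85.3
[587.4 -56.2 145.6] [-179.2   -0.  -101.1] [-0.1  2.5  3.4 -0.  -3.1  0. ]
shift m [-0.3186, 0.0225, -0.0075] turn -0.06 dist 319
blob [ 289  174   65   65 2571] [320.75145858 204.69194866]
outer 185 [581.5 -55.7] minenc 581.3 -55.4 r 28.7
hole 93 [575.9 -54.5] minenc 575.6 -54.7 r 16.0
```

View pics/on1c.png

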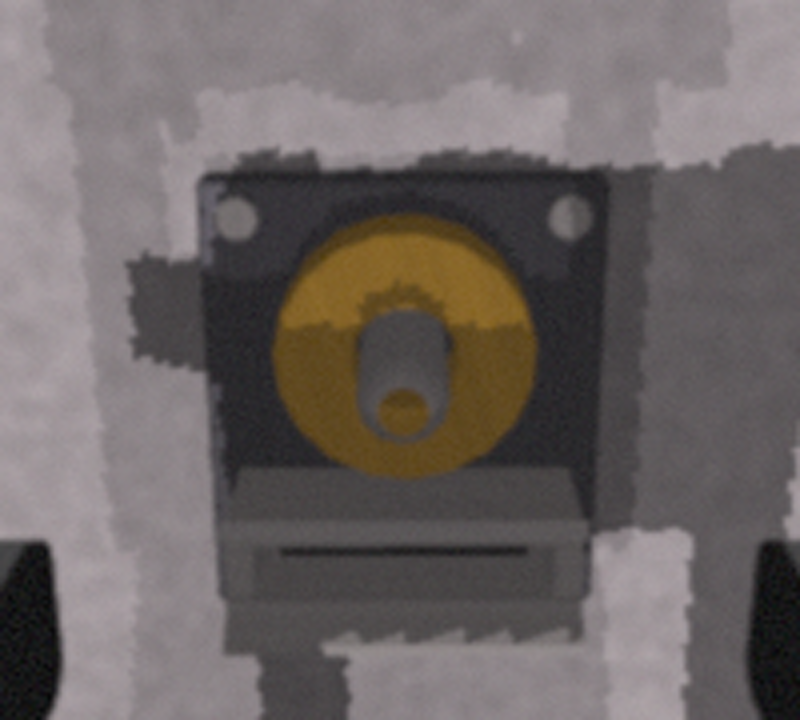

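The wide collar is home on the post: its ring is at crop (405,350), and the radius fits at height 30. Next is the narrow collar.

```bash
python3 -c "
from h import *
go(643,258,150,-101)"
```

```text
shift m [-0.3191, 0.0042, -0.0073] turn -0.06 dist 319
```

```bash
python3 -m jog '[[-0.319,0.004,-0.007,0,100],[-0.319,0.004,-0.007,0,100],[-0.319,0.004,-0.007,0,100],[-0.319,0.004,-0.007,0,100],[-0.319,0.004,-0.007,0,100],[-0.319,0.004,-0.007,0,100],[-0.319,0.004,-0.007,0,100],[-0.319,0.004,-0.007,0,100]]'; python3 look.py narrow narrow_collar fitting 2>/dev/null; python3 ring.py narrow 320 200 20 20; python3 -c "
from h import *
d=np.load('pics/narrow.npz'); save(d,'narrow',None,0.8)
go(630,261,27,-101)"
```

```text
time: 10.15
tool_pos: [642.0, 261.1, 147.4]
tcp_rot: [-179.5, -0.0, -100.8]
ft_force: [-1.2, -0.6, 0.3]
finger_gap: 85.4
[642.  261.1 147.4] [-179.5   -0.  -100.8] [-3.1 -1.5  2.5 -1.3  0.1 -1.7]
narrow_collar 0.87 [323.6 199. ] [631.4 259.7   0. ]
blob [ 303  179   44   46 1262] [324.57844691 201.8866878 ]
outer 125 [635.3 258.2] minenc 635.1 258.1 r 21.2
hole 60 [636.5 258.1] minenc 636.0 257.8 r 10.8
shift m [-0.0019, 0.0141, 0.1209] turn -0.07 dist 122
```

View pics/narrow.png

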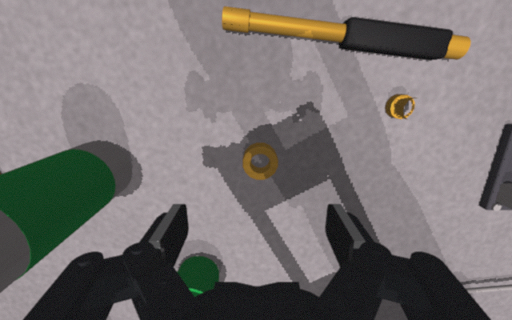

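Run:
```python
from h import *
p,T,s=wrist()
for k in("flask","cup","spray_can"):
    for d in r.pinpoint(p,k)[:2]: print(k,d["conf"],np.round(d["uv"]),np.round(atz(p,d["uv"],0,T)))
p=r.snapshot("top")
for k in("flask","cup","spray_can"):
    for d in r.pinpoint(p,k)[:2]: print(k,d["conf"],np.round(d["uv"]),np.round(atz(p,d["uv"],0)))
go(634.5,258,27,-101)
```

```text
flask 0.66 [126. 211.] [656. 442.   0.]
flask 0.54 [639. 347.] [391. -59.   0.]
cup 0.56 [246. 339.] [487. 371.   0.]
flask 0.64 [177. 170.] [654. 449.   0.]
flask 0.15 [418. 195.] [ 560. -325.    0.]
cup 0.55 [202. 225.] [477. 368.   0.]
spray_can 0.83 [458. 171.] [ 637. -459.    0.]
shift m [0.0009, 0.0102, 0.1228] turn -0.11 dist 123
```

```bash
python3 -m jog '[[0.0009,0.0095,0.05,0,100],[0.0009,0.0095,0.09,0,100],[0.0009,0.0095,0.11,0,100],[0.0009,0.0095,0.118,0,100],[0.0009,0.0095,0.118,0,100]]'; python3 -m jog '[[0,0,0,0,20],[0,0,0,0,20],[0,0,0,0,20],[0,0,0,0,20],[0,0,0,0,20],[0,0,0,0,20],[0,0,0,0,20]]' 60; python3 -c "
from h import *
s=r.sense();print(s['tool_pos'],s['ft_force'],s['finger_gap'])
p,T,s=wrist(); print(s['tool_pos'])
np.savez('pics/g2',T=np.array(p['tool_from_camera']),K=p['K'],image=p['image'])"; python3 ring.py g2 321 270 10 20
```

```text
time: 11.2
tool_pos: [634.4, 257.6, 30.7]
tcp_rot: [-179.5, -0.1, -101.1]
ft_force: [-0.3, 0.1, 1.1]
finger_gap: 85.3
time: 11.9
tool_pos: [635.8, 258.0, 33.0]
tcp_rot: [-179.3, 0.0, -101.1]
ft_force: [-0.3, -1.2, 6.1]
finger_gap: 36.6
[635.81074607 257.99284752  33.0447671 ] [-0.31104263 -1.18790538  6.08022069] 36.58223997816403
[635.81074607 257.99284752  33.0447671 ]
blob [ 285  221   73   80 4192] [320.61092557 261.31178435]
outer 225 [ 0.6 -3.4] minenc 0.4 -3.1 r 22.3
hole 83 [ 0.5 -5.2] minenc 0.6 -5.4 r 9.3
```

```bash
python3 -m jog '[[0,0,-0.02,0,20],[0,0,-0.05,0,20],[0,0,-0.09,0,20],[0,0,-0.1,0,20],[0,0,-0.1,0,20]]'
python3 - <<'E'
from h import *
d=np.load("pics/g2.npz")
for z in (10,13,16): print(z,np.round(atz(d,(320.6,300.5),z,d["T"])[:2]-[0,20],1),"  bottom rim",np.round(atz(d,(320.6,221),z+20,d["T"])[:2]+[0,20],1))
s=r.sense();print(s['tool_pos'],s['ft_force'],s['finger_gap'])
save(r.snapshot("wrist"),"lift2",(220,180,420,340),4)
go(582,-55.6,140,-101)
E
```

```text
time: 12.45
tool_pos: [636.6, 258.9, 136.7]
tcp_rot: [-179.0, 0.2, -101.1]
ft_force: [-0.0, 0.3, -1.5]
finger_gap: 37.1
10 [ 0.4 -0.8]   bottom rim [0.5 3.4]
13 [0.4 1.5]   bottom rim [0.5 4.7]
16 [0.4 3.8]   bottom rim [0.5 6. ]
[636.61329462 258.86231573 136.74657984] [-0.00568114  0.28839768 -1.54454767] 37.10695590580616
shift m [0.3184, -0.0084, -0.0064] turn -0.12 dist 319
```

View pics/lift2.png

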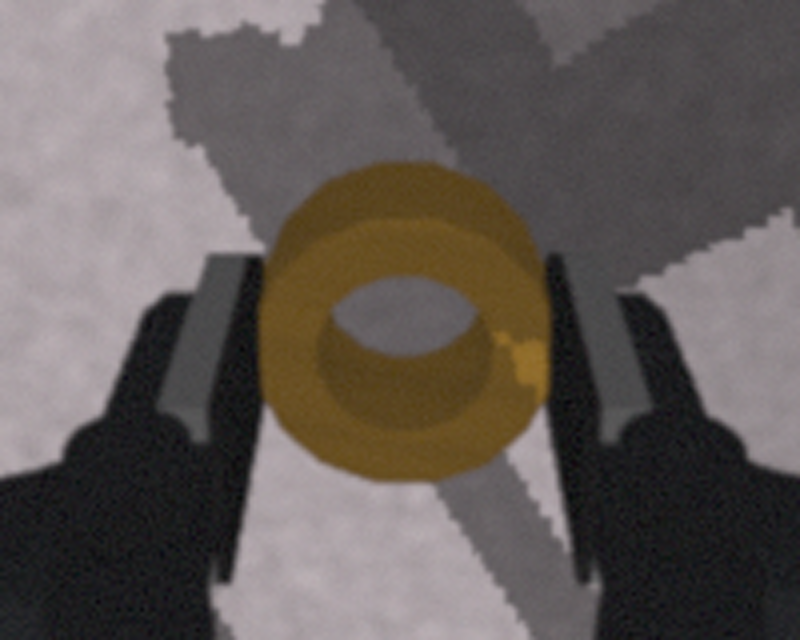

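```bash
python3 -c "
from h import *
go(580.7,-55.3,118,-101)"
```

```text
shift m [0.3184, -0.0068, 0.0156] turn -0.12 dist 319
```

```bash
python3 -m jog '[[0.318,-0.007,0.0156,0,20],[0.318,-0.007,0.0156,0,20],[0.318,-0.007,0.0156,0,20],[0.318,-0.007,0.0156,0,20],[0.318,-0.007,0.0156,0,20],[0.318,-0.007,0.0156,0,20],[0.318,-0.007,0.0156,0,20],[0.318,-0.007,0.0156,0,20]]'; python3 -c "
from h import *
s=r.sense();print(s['tool_pos'],s['ft_force'],s['finger_gap'])
go(580.7,-55.3,86,-101)"
```

```text
time: 13.3
tool_pos: [578.7, -57.7, 115.1]
tcp_rot: [-179.5, 0.1, -101.3]
ft_force: [-0.2, 0.8, -1.2]
finger_gap: 36.9
[578.67148085 -57.74510084 115.0614268 ] [-0.15138063  0.8279448  -1.20063249] 36.909795528911154
shift m [-0.0028, -0.0012, 0.0291] turn -0.35 dist 29
```

```bash
python3 -m jog '[[-0.0028,-0.0015,0,0,20],[-0.0028,-0.0015,0,0,20],[-0.0028,-0.0015,0,0,20]]';python3 -c "
from h import *
go(580.7,-55.3,86,-101)"
```

```text
time: 13.6
tool_pos: [580.5, -53.9, 114.3]
tcp_rot: [-179.5, 0.1, -101.2]
ft_force: [-0.2, -0.2, -1.0]
finger_gap: 36.6
shift m [0.0014, -0.0003, 0.0283] turn -0.25 dist 28
```

```bash
python3 -m jog '[[0.0014,-0.0003,0.008,0,20],[0.0014,-0.0003,0.015,0,20],[0.0014,-0.0003,0.02,0,20],[0.0014,-0.0003,0.025,0,20],[0.0014,-0.0003,0.03,0,20],[0.0014,-0.0003,0.034,0,20],[0.0014,-0.0003,0.034,0,20]]'
```

```text
time: 14.3
tool_pos: [580.8, -55.3, 79.7]
tcp_rot: [-179.5, 0.1, -101.3]
ft_force: [1.6, 0.5, -1.1]
finger_gap: 36.3
```

```bash
python3 -m jog '[[0,-0.0005,0.008,0,20],[0,-0.0005,0.012,0,20],[0,-0.0005,0.015,0,20],[0,-0.0005,0.017,0,20],[0,-0.0005,0.0185,0,20],[0,-0.0005,0.0185,0,20]]'
```

```text
time: 14.9
tool_pos: [581.8, -55.5, 63.0]
tcp_rot: [-179.5, 0.1, -101.2]
ft_force: [-6.4, 2.3, 11.7]
finger_gap: 36.7
```

```bash
python3 -m jog '[[0,0,0,0,100],[0,0,0,0,100],[0,0,0,0,100],[0,0,0,0,100],[0,0,-0.03,0,100],[0,0,-0.06,0,100],[0,0,-0.09,0,100],[0,0,-0.09,0,100]]'; python3 look.py on2 keeper keeper_nose; python3 ring.py on2 320 210 50 20;python3 -c "
from h import *
d=np.load('pics/on2.npz'); save(d,'on2c',(220,120,420,300),4)
go(530,-305,190,-110)"
```

```text
time: 15.7
tool_pos: [584.1, -56.0, 158.4]
tcp_rot: [-179.0, 0.1, -101.2]
ft_force: [0.8, 0.2, 0.8]
finger_gap: 85.6
[584.1 -56.  158.4] [-179.     0.1 -101.2] [-0.   2.1  2.9 -0.  -2.9  0.1]
keeper 0.93 [596.4 201.9] [ 519.3 -312.7    6. ]
keeper_nose 0.33 [136.1 140.5] [660.6  75.1  42.5]
blob [ 290  168   62   63 2566] [320.55222136 197.16913484]
outer 179 [587.6 -57.3] minenc 587.1 -56.6 r 26.6
hole 74 [579.8 -55.4] minenc 579.5 -55.6 r 11.5
shift m [0.2546, 0.0008, -0.0379] turn 8.75 dist 257
```

View pics/on2c.png

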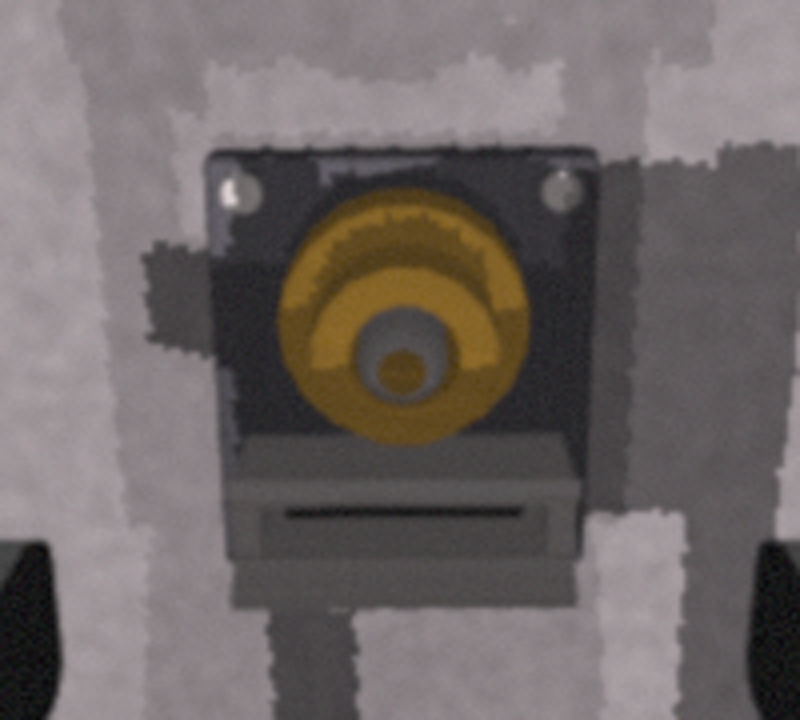

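Both collars are on: the wide ring at crop (405,315), the narrow one on top at (405,330), and the post through both. That was my 12th picture, so from here I'll check by numbers only. Next is the keeper.

```bash
python3 -c "
from h import *
go(535,-312,180,-104)"
```

```text
shift m [0.2605, -0.0054, -0.0279] turn 2.75 dist 262
```

```bash
python3 -m jog '[[0.2605,-0.005,-0.028,2.8,100],[0.2605,-0.005,-0.028,2.8,100],[0.2605,-0.005,-0.028,2.8,100],[0.2605,-0.005,-0.028,2.8,100],[0.2605,-0.005,-0.028,2.8,100],[0.2605,-0.005,-0.028,2.8,100],[0.2605,-0.005,-0.028,2.8,100],[0.2605,-0.005,-0.028,2.8,100]]'; python3 look.py kp keeper keeper_nose block
python3 - <<'E'
from h import *
d=np.load("pics/kp.npz"); im=d["image"].astype(int); hsv=cv2.cvtColor(d["image"],cv2.COLOR_RGB2HSV)
print(r.sense()["tool_pos"])
u,v=proj(d,[518,-312,45],d["T"]); print(u,v)
ch="."
for y in range(int(v)-50,int(v)+52,2):
    row=""
    for x in range(int(u)-66,int(u)+66,2):
        h,s,b=map(int,hsv[y,x])
        if s>60 and 8<h<35: row+= "T" if b>150 else "t"
        else: row+= " .:-=+*#%@"[min(9,b//26)]
    print(y,row)
print("x0",int(u)-66)
E
```

```text
time: 16.65
tool_pos: [534.2, -310.6, 178.4]
tcp_rot: [-179.7, 0.2, -104.1]
ft_force: [0.1, -0.6, -0.1]
finger_gap: 85.5
[ 534.2 -310.6  178.4] [-179.7    0.2 -104.1] [ 1.6 -0.6  0.3  0.   0.1 -0.1]
keeper 0.76 [324.7 194.2] [ 519.7 -311.3    6. ]
keeper_nose 0.72 [329.5 169.4] [ 552.2 -323.2   42.5]
block 0.78 [324.4 193.1] [ 519.1 -310.8    0. ]
[ 534.99536084 -310.04810677  179.60360425]
326.4001851131741 209.06568391642077
159 ***********+++++=::-::::::::::::::::-::--:------------------==++**
161 ************++++-:::::::::::::::::::::::::::::::--::------------=+
163 ************+=+-::::::::::::::::::::::::::::::::::::::------------
165 +***********=tttttttttt:--::-:::--::::::::::::::::::::------------
167 +++********+ttttttttttttttttttttttt----::::::-::::::::------------
169 ++++++*****=tttttttttttttttttttttttttttttttttttt--:::-------------
171 +++++++****TTtttttttttttttttt---------tttttttttttttttt------------
173 +++-=+++++*TTtttttttttttttttt---=--====tttttttttttttttt-----------
175 +-=::-=--:tTTtttttttttttttttt-----==++=ttttttttttttttttt----------
177 +--:::-:::tTtttttttttttttt
[... 2258 characters left out ...]
--=***********************************+=--------------
243 +++--:--=-----**************************************++=+----------
245 ++-:----------*****************************************+----------
247 ++-:::-------=****************************************+-----------
249 +=:::-------=+****************************************+-----------
251 +=:::-------=****************************************+-----------=
253 +--::-------=****************************************=-----------+
255 =:::-------=*****************************************=----------+*
257 =:::--------+***************************************+-----------**
259 -:::-------+****************************************=----------=**
x0 260
```

```bash
cat > fitb.py <<'E'
from h import *
from scipy.optimize import minimize
d=np.load("pics/kp.npz"); hsv=cv2.cvtColor(d["image"],cv2.COLOR_RGB2HSV).astype(int)
tan=(hsv[...,1]>60)&(hsv[...,0]>8)&(hsv[...,0]<35)
roi=np.zeros(tan.shape,bool); roi[150:245,265:390]=1
excl=np.zeros(tan.shape,bool); excl[170:232,288:360]=1
K=4
def box(b,h,x,y,a):
    c,s=np.cos(a),np.sin(a)
    return [proj(d,[x+c*u-s*v,y+s*u+c*v,z],d["T"]) for u in(b[0],b[1]) for v in(b[2],b[3]) for z in h]
def cost(p):
    h=cv2.convexHull(np.array(box((-25,25,-42,42),(0,32),p[0],p[1],np.radians(p[2])),np.float32))
    m=np.zeros((400*K,640*K),np.uint8); cv2.fillConvexPoly(m,np.round((h+.5)*K).astype(int),255)
    m=cv2.resize(m,(640,400),interpolation=cv2.INTER_AREA)/255
    return np.abs(m-tan)[roi&~excl].sum()
best=min((minimize(cost,[519,-311,y],method="Nelder-Mead",options=dict(initial_simplex=[[519,-311,y],[524,-311,y],[519,-306,y],[519,-311,y+6]])) for y in(-14,-20)),key=lambda o:o.fun)
print(best.x,best.fun)
x,y,a=best.x; a=np.radians(a)
X=np.array(box((-6,6,-17,17),(56,84),x,y,a)); print("tab px",X.min(0),X.max(0)); print("tab top rear corners",X[1],X[3])
X=np.array(box((4,32,-8,8),(42.5,50.5),x,y,a)); print("nose px",np.round(X).tolist())
go(x,y,150,np.degrees(a)-90)
E
python3 fitb.py
```

```text
[ 522.09878371 -310.98946517  -18.70820987] 63.60392156862745
tab px [302.20800733 201.43470543] [347.38104886 231.08036234]
tab top rear corners [345.71442172 231.08036234] [302.20800733 227.81271819]
nose px [[333.0, 201.0], [334.0, 204.0], [316.0, 199.0], [316.0, 202.0], [336.0, 170.0], [337.0, 173.0], [318.0, 169.0], [318.0, 171.0]]
shift m [0.0041, 0.0125, 0.0295] turn 4.78 dist 32
```

```bash
python3 -c "
from h import *
go(522.6,-311.1,81,-108.7)"
```

```text
shift m [0.0042, 0.0125, 0.0985] turn 4.77 dist 99
```

```bash
python3 -m jog '[[0.0042,0.0125,0.02,4.8,100],[0.0042,0.0125,0.05,4.8,100],[0.0042,0.0125,0.08,4.8,100],[0.0042,0.0125,0.095,4.8,100],[0.0042,0.0125,0.0985,4.8,100],[0.0042,0.0125,0.0985,4.8,100]]'; python3 -c "
from h import *
go(522.6,-311.1,81,-108.7); print(r.sense()['tool_pos'],r.sense()['tcp_rot'])"
```

```text
time: 17.45
tool_pos: [522.8, -310.6, 81.2]
tcp_rot: [-179.6, 0.2, -108.7]
ft_force: [-0.5, -0.0, 0.7]
finger_gap: 85.3
shift m [0.0005, 0.0001, 0.0002] turn 0.02 dist 1
[ 522.846428   -310.6496234    81.18354062] [-1.79628692e+02  1.55709756e-01 -1.08676953e+02]
```

```bash
python3 -m jog '[[0,0,0,0,15],[0,0,0,0,15],[0,0,0,0,15],[0,0,0,0,15],[0,0,0,0,15],[0,0,0,0,15],[0,0,0,0,15]]' 80; python3 -m jog '[[0,0,0,0,15],[0,0,0,0,15]]'
```

```text
time: 18.15
tool_pos: [523.5, -311.2, 82.5]
tcp_rot: [-179.5, 0.1, -108.7]
ft_force: [-0.7, -0.4, 6.0]
finger_gap: 32.4
time: 18.35
tool_pos: [523.5, -311.2, 82.5]
tcp_rot: [-179.5, 0.1, -108.7]
ft_force: [0.4, -0.0, 2.4]
finger_gap: 32.3
```

```bash
python3 -m jog '[[0,0,-0.01,0,15],[0,0,-0.03,0,15],[0,0,-0.06,0,15],[0,0,-0.09,0,15],[0,0,-0.09,0,15],[0,0,-0.09,0,15]]';  cat > held.py <<'E'
from h import *
s=r.sense();print(s['tool_pos'],s['tcp_rot'],s['ft_force'],s['finger_gap'])
p=r.snapshot("wrist"); C=np.array(p["tool_from_camera"])
for k in("keeper","keeper_nose"):
    for q in r.pinpoint(p,k)[:2]: print(k,q["conf"],np.round(q["uv"],1),np.round(atz(p,q["uv"],{"keeper":76.5,"keeper_nose":40}[k],C),1))
# predicted model: keeper origin at tool (0,0,76.5), nose along -y tool
f=lambda X:np.round(proj(p,X,C)).astype(int).tolist()
print("tab top",f([-17,-6,-1.5]),f([17,-6,-1.5]),f([-17,6,-1.5]),f([17,6,-1.5]),"nose top tip",f([-8,-32,32]),f([8,-32,32]),"base",f([-8,-4,32]),f([8,-4,32]),"plate top",f([-30,-4,26.5]),f([30,-4,26.5]),f([-30,4,26.5]),f([30,4,26.5]))
hsv=cv2.cvtColor(p["image"],cv2.COLOR_RGB2HSV).astype(int)
for y in range(190,320,3): print(y,"".join("o" if hsv[y,x][1]>70 else " .:-=+*#%@"[min(9,hsv[y,x][2]//26)] for x in range(260,382,2)))
E
python3 held.py
```

```text
time: 18.95
tool_pos: [523.1, -311.5, 173.6]
tcp_rot: [-179.4, 0.1, -108.7]
ft_force: [0.4, 0.3, -2.4]
finger_gap: 32.0
[ 523.07651985 -311.48020318  173.57541203] [-1.79414308e+02  8.44890847e-02 -1.08691420e+02] [ 0.4010206   0.31657828 -2.35525139] 32.02631876331679
keeper 0.57 [322.6 221.5] [ 2.   3.6 76.5]
keeper_nose 0.81 [321.5 189.8] [  1.1 -31.2  40. ]
tab top [282, 270] [357, 270] [283, 293] [356, 293] nose top tip [304, 193] [335, 193] base [305, 240] [334, 240] plate top [264, 245] [375, 245] [265, 258] [374, 258]
190 *+++++-ooooooooooooooooooooooooooooooooooooooooooooooo-------
193 *++++=:oooooooooooooooo---------------oooooooooooooooo-------
196 ++++++-=ooooooooooooooo----==-===---=-ooooooooooooooo=-=-----
199 +++**===ooooooooooooooo===============ooooooooooooooo=-------
202 *+++++++ooooooooooooooo=-=============ooooooooooooooo=----==-
205 ++++++*+ooooooooooooooo===============ooooooooooooooo=----=--
208 ++++++*+ooooooooooooooo===============ooooooooooooooo=---==--
211 +++++++*ooooooooooooooo=--============ooooooooooooooo=-------
214 *+++++++ooooooooooooooo=-=-=========
[... 1635 characters left out ...]
=-=====---=-=-==---=-=-==--:. .:::......
292 .....o.. ...o:--=--------------=----------------:....o.......
295 .o.......o.. .+********************************- . . ........
298  .....o..... .+********************************=  ......... .
301 .  ... ..... :*********************************-.............
304 . .... .  .oo-********************************+-.........  ..
307   .......... +*******************************+=-: ...... .. .
310 .... ........+*******************************=--:.o...  .  ..
313 . .    ....o:***+***************************+----... ..o.. ..
316 ... .o. ....-**oooo=-===+++++++++***********=-==-.... ...o.oo
319 . ..........=*+ooooooooooooooooooo=-==+=+++=-----............
```

Run:
```python
from h import *
d=np.load("pics/jig2.npz"); a=np.radians(-11); c,s=np.cos(a),np.sin(a)
J=np.array([579.6-30*c,-55.6-30*s]); print("jig",J)
for n,x,y,z in [("lip front foot",-4,32,12),("lip front foot",-4,-32,12),("lip front40",-4,32,40),("flare edge",0,32,47),("flare edge",0,-32,47),("lip in40",-9,32,40),("shoe front",-9,32,24),("shoe back",-21,32,24),("back in40",-21,32,40),("cheek",-21,38,40),("back flare",-30,32,49),("back flare",-36,32,49),("back flare",-36,-32,49),("plate rear corner",64,45,12),("plate -40",-40,45,12)]:
    u=proj(d,[J[0]+c*x-s*y,J[1]+s*x+c*y,z],d["T"]); print(n,x,y,z,np.round((u-[235,140])*4))
go(*(lambda m:(m[0]+.1,m[1]+.5))(J-15*np.array([c,s])),165,-101)
```

```text
jig [550.1511845  -49.87573014]
lip front foot -4 32 12 [133. 347.]
lip front foot -4 -32 12 [417. 351.]
lip front40 -4 32 40 [111. 404.]
flare edge 0 32 47 [104. 402.]
flare edge 0 -32 47 [429. 406.]
lip in40 -9 32 40 [112. 426.]
shoe front -9 32 24 [125. 391.]
shoe back -21 32 24 [128. 441.]
back in40 -21 32 40 [115. 478.]
cheek -21 38 40 [ 86. 478.]
back flare -30 32 49 [109. 540.]
back flare -36 32 49 [110. 565.]
back flare -36 -32 49 [423. 569.]
plate rear corner 64 45 12 [57. 46.]
plate -40 -40 45 12 [ 84. 487.]
shift m [-0.2545, 0.0716, 0.006] turn -7.69 dist 264
```

```bash
python3 -m jog '[[-0.2545,0.0716,0.006,-7.7,15],[-0.2545,0.0716,0.006,-7.7,15],[-0.2545,0.0716,0.006,-7.7,15],[-0.2545,0.0716,0.006,-7.7,15],[-0.2545,0.0716,0.006,-7.7,15],[-0.2545,0.0716,0.006,-7.7,15],[-0.2545,0.0716,0.006,-7.7,15],[-0.2545,0.0716,0.006,-7.7,15]]'; python3 -m jog '[[0,0,0,0,15],[0,0,0,0,15]]'
python3 - <<'E'
from h import *
go(535.5,-46.5,140,-101); s=r.sense(); print(s["tool_pos"],s["tcp_rot"],s["finger_gap"],s["ft_force"])
E
```

```text
time: 19.9
tool_pos: [535.0, -46.7, 164.1]
tcp_rot: [-179.8, 0.1, -100.9]
ft_force: [0.4, 0.3, -2.0]
finger_gap: 32.8
time: 20.1
tool_pos: [534.8, -48.1, 163.7]
tcp_rot: [-179.8, 0.1, -101.0]
ft_force: [-0.6, 0.4, -1.2]
finger_gap: 32.4
shift m [-0.0017, -0.0003, 0.0237] turn -0.04 dist 24
[534.80726106 -48.11020314 163.67855385] [-1.79793998e+02  7.21753658e-02 -1.01044228e+02] 32.42839067649501 [-0.58478725  0.4173336  -1.23800013]
```

```bash
python3 -m jog '[[-0.0017,-0.0003,0.01,0,15],[-0.0017,-0.0003,0.02,0,15],[-0.0017,-0.0003,0.03,0,15],[-0.0017,-0.0003,0.04,0,15],[-0.0017,-0.0003,0.043,0,15],[-0.0017,-0.0003,0.043,0,15]]'; python3 held.py | head -4; python3 -c "
from h import *
go(535.5,-46.5,116,-101)"
```

```text
time: 20.7
tool_pos: [535.0, -46.3, 119.6]
tcp_rot: [-179.9, 0.1, -101.0]
ft_force: [0.9, -0.2, -1.5]
finger_gap: 32.3
[534.96807575 -46.30540519 119.64846505] [-1.79895094e+02  7.18652137e-02 -1.01037497e+02] [ 0.88110666 -0.23052993 -1.53892366] 32.250960290149486
keeper 0.63 [320.9 218.3] [ 0.7  1.3 76.5]
keeper_nose 0.81 [323.4 190.4] [  2.  -30.8  40. ]
tab top [282, 270] [357, 270] [283, 293] [356, 293] nose top tip [305, 193] [335, 193] base [305, 240] [334, 240] plate top [264, 245] [375, 245] [265, 258] [374, 258]
shift m [0.0001, 0.0005, 0.0052] turn -0.04 dist 5
```

```bash
python3 -m jog '[[0,-0.0003,0.003,0,15],[0,-0.0003,0.006,0,15],[0,-0.0003,0.009,0,15],[0,-0.0003,0.012,0,15],[0,-0.0003,0.015,0,15],[0,-0.0003,0.015,0,15]]'
```

```text
time: 21.45
tool_pos: [535.9, -46.5, 105.5]
tcp_rot: [-179.8, 0.1, -101.0]
ft_force: [-0.1, -0.2, -1.9]
finger_gap: 31.9
```

```bash
python3 -m jog '[[0,0,0.003,0,15],[0,0,0.006,0,15],[0,0,0.008,0,15],[0,0,0.0095,0,15],[0,0,0.0095,0,15]]' 100
```

```text
time: 21.95
tool_pos: [536.3, -46.5, 96.5]
tcp_rot: [-179.8, 0.1, -101.0]
ft_force: [-1.3, 1.1, 4.9]
finger_gap: 31.7
```

```bash
python3 -m jog '[[0,0,0.001,0,15],[0,0,0.002,0,15],[0,0,0.003,0,15],[0,0,0.004,0,15],[0,0,0.004,0,15]]'
```

```text
time: 22.45
tool_pos: [536.9, -46.6, 93.4]
tcp_rot: [-179.7, 0.1, -101.0]
ft_force: [-2.0, 0.5, 7.6]
finger_gap: 31.8
```

```bash
python3 -m jog '[[0,0.0007,0.001,0,15],[0,0.0007,0.002,0,15],[0,0.0007,0.003,0,15],[0,0.0007,0.003,0,15]]'
```

```text
time: 22.85
tool_pos: [537.4, -46.7, 92.3]
tcp_rot: [-179.5, 0.1, -101.0]
ft_force: [-3.4, 0.2, 12.8]
finger_gap: 31.5
```

```bash
python3 -m jog '[[0,0.0005,0.001,0,15],[0,0.0005,0.002,0,15],[0,0.0005,0.0025,0,15],[0,0.0005,0.0025,0,15]]'
```

```text
time: 23.25
tool_pos: [538.4, -46.9, 92.3]
tcp_rot: [-179.4, 0.1, -101.0]
ft_force: [-4.0, 0.9, 15.9]
finger_gap: 31.8
```

```bash
python3 -m jog '[[0,0.001,0.0015,0,15],[0,0.001,0.0015,0,15],[0,0.001,0.0015,0,15]]'; python3 held.py
python3 - <<'E'
from h import *
p,T,s=wrist()
d={"T":T,"K":p["K"]}
for q in r.pinpoint(p,"keeper_nose")[:1]: print("nose world at z52.5",np.round(atz(p,q["uv"],52.5,T),1), "expected",579.6-13*.982,-55.6+13*.191)
p=r.snapshot("top")
for k in("flask","cup","spray_can","fitting","wide_collar","narrow_collar","keeper_nose"):
    print(k,[(round(q["conf"],2),np.round(atz(p,q["uv"],0)).tolist()) for q in r.pinpoint(p,k)[:2]])
E
```

```text
time: 23.55
tool_pos: [538.5, -46.9, 92.4]
tcp_rot: [-179.2, 0.1, -101.0]
ft_force: [-1.2, 0.1, 9.7]
finger_gap: 31.8
[538.49893237 -46.90703178  92.38798851] [-1.79219589e+02  5.30640437e-02 -1.01015012e+02] [-1.18055584  0.08206105  9.70363394] 31.84055827649529
keeper 0.79 [316.5 223.9] [-2.4  5.6 76.5]
keeper_nose 0.72 [321.8 191.6] [  1.1 -30.1  40. ]
tab top [282, 270] [357, 270] [283, 293] [356, 293] nose top tip [305, 193] [335, 193] base [305, 240] [334, 240] plate top [264, 245] [375, 245] [265, 258] [374, 258]
190 :::..........:oooooooooooooooooooooooooooooooooo.............
193 :::............ooooooooo--------------ooooooooo..............
196 :::.............:oooooo+**------------ooooooo................
199 :::...............ooooo---------=-----ooooo..................
202 ::::..................o----=-------=--oo.....................
205 :::::::::::::::::::::::-------------=-::::::::::::::::::::...
208 :::::::::::::::::::::::----==-------=--:::::::::::-::::::::..
211 ..::::-::::::::::::::::----=-=--=---=--::::::-::::::::-::::..
214 .:::::::::-:-::::::::::----==-=-------:::
[... 1912 characters left out ...]
++++++++=......o  .o..
304 .. o.oo.   ...:-::::=++++++++++++++++++++++++++=........ ... 
307 ... .... .. ..:::-::-+++++++++++++++++++++++++++: .o.. ......
310 ... . ...... :::::::-+++++++++++++++++++++++++++:  ...... . .
313 . .......o.. ::::::::-++++++++++++++++++++++++++- .... ... ..
316 o.. .   o ...:::::::-+++++++++++++++++++++++++++=..... . ....
319  ...... ... .-::::::-++++++++++++++++++++++++++++........ ..o
flask [(0.81, [663.0, 437.0, 0.0])]
cup [(0.85, [474.0, 360.0, 0.0]), (0.21, [547.0, -58.0, 0.0])]
spray_can [(0.69, [640.0, -458.0, 0.0]), (0.16, [652.0, 441.0, 0.0])]
fitting [(0.41, [665.0, 101.0, 0.0])]
wide_collar []
narrow_collar [(0.53, [523.0, -316.0, 0.0])]
keeper_nose []
```

```bash
python3 -m jog '[[0,0.001,0.002,0,15],[0,0.001,0.004,0,15],[0,0.001,0.005,0,15],[0,0.001,0.005,0,15],[0,0.001,0.005,0,15],[0,0.001,0.005,0,15]]' 110; python3 -c "
from h import *
s=r.sense();print(s['wrist_torque'],s['tcp_rot'])"
```

```text
time: 24.8
tool_pos: [539.9, -47.1, 92.2]
tcp_rot: [-178.9, 0.0, -101.0]
ft_force: [-11.0, 1.8, 33.3]
finger_gap: 31.4
[ 0.21074586  2.49206189 -0.03386898] [-1.78940049e+02  4.20928003e-02 -1.00998766e+02]
```

```bash
python3 -m jog '[[0,0.002,0.0035,0,15],[0,0.002,0.0035,0,15],[0,0.002,0.0035,0,15],[0,0.002,0.0035,0,15],[0,0.002,0.0035,0,15],[0,0.002,0.0035,0,15]]'
```

```text
time: 25.4
tool_pos: [539.6, -47.1, 92.3]
tcp_rot: [-178.7, 0.0, -101.0]
ft_force: [-9.8, 2.6, 26.1]
finger_gap: 32.0
```

```bash
python3 -c "
from h import *
print(r.hand_in()); s=r.sense(); print(s['time'],s['tool_pos'],s['ft_force'],s['finger_gap'])"
```

```text
the job is handed in; nothing more can be done
None
the job is handed in; nothing more can be done
```

The job is handed in at about 25 s on the robot's clock. Both collars are on the dark steel jig's post, and the gripper is still holding the keeper pressed down behind the lip. The hand-in gave no verdict, and I could not read the state afterwards.

**Collars:** I threaded the wide one first, then the narrow one. Each ended at the height expected for fully home, with contact force. A picture afterwards shows both stacked on the post.

**Keeper:** I took it from its block and pushed it down with its nose towards the post. The tool stopped at z = 92.3 mm, which puts the keeper's foot at about 15.8 mm; the shoe's hard stop is at 16. At that depth the upward force rose from about 10 to 33 N without further travel, so it is on the stop. I left it pushing with about 26 N, with the gripper set to 110 N.

**Weak points in the checks:**
- **Pictures:** I had used all 12 viewed pictures by the time both collars were on. The keeper stage was checked only by numbers and a text printout of the wrist image. That showed the nose over the brass.
- **Nose position:** my last numeric check of the nose tip's position gave no result, because the network missed it in that picture.
- **Side load:** while pressing, the tool tilted about 1.3° and sits about 4 mm towards the post from where I aimed, with roughly 10 N sideways. The depth did not change.
- **Bystanders:** the flask, cup and spray can came out within about 12 mm of where they were first found, which is within the spread of those measurements. I did not compare the other bystanders before and after.

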